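# Changeover at the framer's gluing jig

### The arm

A 7-joint arm with a two-finger parallel gripper is mounted at the origin on the work surface. World frame = base frame: x ahead of the robot, y to its left, z up, the work surface at z = 0. Lengths are in m, angles in rad, forces in N, time in s.
With the tool pointing down it reaches from about 0.35 to 0.9 m from the base axis. Payload 8.1 kg.
Tool frame: the origin (TCP) lies at the very end of the fingers, on their centre line; the grasp point (between the pads) lies arm.hold_point_z behind it (arm.hold_point_z is the distance from the TCP to the grasp point, in m); z points along the fingers, y is the line along which they close (so a half turn about z gives the same grasp; the last joint's range is limited). The gripper opens to 92 mm and grips with 3 to 60 N. Pads are 19 mm wide; open, the fingers measure 130 mm over their backs; the gripper's body (75 mm by 190 mm) begins 47 mm behind the grasp point.
Start: joints at [-1.414, 0.434, 0.025, 1.573, -0.012, 1.134, -0.075], TCP at [0.161, 0.604, 0.187] pointing down, gripper open.
Joint ranges: [-2.62, 2.62], [-0.44, 2.09], [-1.27, 1.32], [0.08, 2.57], [-1.32, 4.46], [0.12, 2], [-2.74, 2.74]. Speed limits (rad/s): [2.22, 2.22, 3.01, 3.01, 3.14, 3.14, 3.14].

### API

Orientations are given as a rotation vector (axis times angle).
In Python, from cell import arm, vision, job, cut_out gives the robot as it stands. The module is installed in compiled form; this text tells all that it offers.
- The arm moves only by the tool play_rows, never from a script. Its argument "increments" is text: rows parted by semicolons, each of 5 numbers parted by spaces: the shift along the tool's x, y, z in cm, then the turn about the tool's z in degrees, then the opening, from -1 (shut) to 1 (fully open), so that 0 is half open. A call has 1 to 5 rows; each row shifts and turns the commanded pose from where the row before left it, along the tool's axes as they then stand; what a row does not reach is not made up. A row lasts 1/12 s, in which the tool goes at most 41.7 mm and 7.16 degrees, less where a joint would pass 70% of its speed; a pose out of reach is approached as far as the arm can. A call is refused whole if a number of a shift passes 4.17 or a number of a turn 7.16, either way. A call with a gripper value outside its range is refused whole. The fingers move at their own pace and stop on an object; "grip_force" is the grip in N (left out, the last holds). Time passes only in rows, so rows that do not move let the fingers close. It gives the time, the measured TCP pose, the force, the opening and the grip force at its end, in the units of the state.
- arm.observe(): the state, without advancing time (a new reading comes with each control period).
- vision.get_image(name): name is "side" or "top" or "wrist"; returns a dict with "frame" (384x512x3 uint8, red, green, blue), "z_map" (384x512 float32, m along the optical axis (not along the pixel's ray), 0 where there is no reading), "mtx" (3x3 intrinsics, pixels), "cam_to_world" (4x4, takes a point from camera to world coordinates). Camera axes: x right, y up, looking along -z (the intrinsics and any distortion apply to the point x, -y, -z); pixel columns grow to the right and rows downward; lengths in m; the calibration is good to about 2 mm. A picture is of the moment at which its call begins.
- job.sign_off(): hands the job in; it is judged then, once.
Trained networks look in a picture, given as the dict that the camera call returned (one of the last four; its "shot" number tells which), for a name from the list of things; names that differ only in an ending like _2 or _b are one class to them, and where a whole thing is asked for, a point or a joint stands for the part that bears it (a point fixed in the world has none). Each returns a list of dicts, best first, with "confidence" (0 to 1); they miss things now and then, are a little off and sometimes report something else, mostly with a low value. They report only what shows in the picture. A call takes as long as a camera call. They do not tell look-alikes from the thing itself.
- cut_out(query, picture): "mask" (384x512 bool, what is visible of it) and "point" ([row, column] in pixels, amid what is visible of it).
The state is a dict: "clock": time; "joints": joint angles; "dq": joint speeds; "joint_efforts": joint torques, N m; "position": TCP position; "ee_rot": TCP orientation; "force": force on the tool from outside, world axes, zero at the start; "ft_torque": the same for the moment, N m; "width": opening from 0.0 (shut) to 1.0 (fully open); "gripper_force": force on a finger pad.
Only numpy, scipy, OpenCV 4.12 (cv2) and the standard library are available. Lean on these libraries where they do the work, as an engineer would, in place of code of your own. Each camera call takes 0.05 s, during which the arm holds its last target. There are 200 camera calls.

### The job

The gilt moulding sample in the gluing jig has set. Swing the jig's toggle clamp right back open, take the gilt sample out and hang it by its hole on the empty easel peg, lying flat against the easel, beaded face outward. Then lay the white sample from the bench fully down in the jig, with the clamp still open, and swing the clamp down onto it; leave the walnut sample hanging and everything else on the bench where it is.

Things in the scene. Friction and masses are not known exactly. Their poses are not given: they have to be found in the camera images.
- gilt: gilt (gold) moulding sample: flat strip 170 x 40 x 14 mm, about 70 g (2 mm beads along both edges of its upper face), 18 mm through hole near one end. Origin: centre of its underside; x along the strip to the hole end, z out of the beaded face; hole axis at x = +64.5 mm. It starts in the jig under the clamp, its hole towards the jig's -y end.
- gilt_hole (a point): centre of the gilt sample's hole, at its underside
- white: white moulding sample: flat strip 170 x 40 x 14 mm, about 70 g (2 mm beads along both edges of its upper face), 18 mm through hole near one end. Origin: centre of its underside; x along the strip to the hole end, z out of the beaded face; hole axis at x = +64.5 mm. It starts flat on the bench to the right of the jig.
- jig: gluing jig, fixed. Origin: bench level, under the pocket's centre; y along the pocket, x to the clamp's hinge side. A sample lies along y, either way round, on a floor 12 mm high, between end stops 176 mm apart and, for y = -85 to -10 mm only, side fences 45 mm apart, 8 mm thick (stops and fences 22 mm high). At y > 0 the floor is 28 mm wide and unfenced: grip the sample about y = +40 mm.
- clamp (a joint): toggle clamp: steel arm on a level hinge parallel to the jig's y. 0 = level, its rubber pad on a seated sample (-0.08 with none); grows as it swings up and back over the hinge, 1.57 upright, 2.4 fully open at its stop. Past upright its own weight (250 g) carries it over to either side.
- clamp_grip (a point): centre of the red grip at the end of the clamp arm: a bar 32 mm long, parallel to the hinge, 24 mm in diameter; its flat ends can be pinched from above throughout the swing. It lies 115 mm from the hinge; the pad is 46 mm from the hinge.
- clamp_hinge (a point): middle of the clamp's hinge axis, 46 mm to the +x side of the pocket's centre line, at jig y = -25 mm, 44 mm above the bench; the bracket is 28 mm wide and reaches 54 mm above the bench
- empty_board: the empty easel: plywood strip 34 mm wide, sloping 31 degrees down away from the robot, with a round-tipped steel peg 11 mm thick standing 41 mm square out of its face. Origin: foot of the peg on the face, 125 mm above the bench; z along the peg to its tip, x up the slope; the face runs from x = -163 to +27 mm.
- full_board: the occupied easel, where the walnut sample hangs: plywood strip 34 mm wide, sloping 31 degrees down away from the robot, with a round-tipped steel peg 11 mm thick standing 41 mm square out of its face. Origin: foot of the peg on the face, 125 mm above the bench; z along the peg to its tip, x up the slope; the face runs from x = -163 to +27 mm.
- walnut: brown walnut moulding sample: flat strip 170 x 40 x 14 mm, about 70 g (2 mm beads along both edges of its upper face), 18 mm through hole near one end. Origin: centre of its underside; x along the strip to the hole end, z out of the beaded face; hole axis at x = +64.5 mm. It hangs on the occupied easel; to be left alone.
- walnut_hole (a point): centre of the walnut sample's hole, at its underside
- glue: white jar of glue, 70 mm across, 120 mm tall; origin under its centre; bystander
- tub: grey open tub, 90 x 90 x 85 mm; origin under its centre; bystander
- jarlid: white round jar lid, 70 mm across, 12 mm thick, lying flat; origin under its centre; bystander
- brush: glue brush lying on the bench, about 200 mm long; bystander
- offcut: white offcut of moulding, 110 x 22 x 24 mm, lying on the bench; origin under its centre; bystander
Mind the look-alikes: they are no part of the job. What is shaped like the part that bears full_board but black or yellow is not meant. What is shaped like the jig but purple is not meant.

How it is judged:
By the outcome, as a careful person would: the job done as asked, in the order asked, and still so for the second after the job is handed in, with the robot touching nothing.
It also fails if it takes over 72 s, if anything falls off the work surface, if the arm or the gripper's body presses on something with over 40 N, if the wrist force passes 120 N, or if a joint passes its speed limit or range.

## Working session

There is one attempt and no reset: what is moved stays moved. The work goes in short steps, Python scripts to look and compute and a tool call to move; the robot and the scene stay as the last step left them, time stands still between calls to the robot, and variables do not carry over. Pictures are saved under pics/ and viewed, at most 10 in all, crops included, and the job is handed in when it is done.

Besides the shell and the picture viewer there is one more tool, called after ">>>" in YAML: its name, and indented under it one key for each argument. play_rows: Moves the arm, as the interface text tells. Its arguments: {"type":"object","properties":{"increments":{"type":"string"},"grip_force":{"type":"number"}},"required":["increments"]}

```bash
mkdir -p pics
cat > h.py <<'E'
import numpy as np, cv2
from cell import arm, vision, job, cut_out
from scipy.spatial.transform import Rotation as R
def pts(p):
    z=p["z_map"]; K=p["mtx"]; v,u=np.indices(z.shape)
    c=np.stack([(u-K[0,2])/K[0,0]*z,-(v-K[1,2])/K[1,1]*z,-z],-1)
    T=p["cam_to_world"]; w=c@T[:3,:3].T+T[:3,3]; w[z==0]=np.nan
    return w
def save(p,n): cv2.imwrite("pics/"+n,p["frame"][:,:,::-1])
def seg(p,W,q,k=3):
    for d in cut_out(q,p)[:k]:
        m=d["mask"]; w=W[m]; w=w[~np.isnan(w[:,0])]
        if len(w)<5: print(q,'few');continue
        r,c=map(int,d["point"]); rect=cv2.minAreaRect((w[:,:2]*1000).astype(np.float32))
        print(q,round(d["confidence"],2),'px',r,c,'n',len(w),'med',np.median(w,0).round(3),'z5/95',np.percentile(w[:,2],[5,95]).round(3),'rect',np.round(rect[0]),np.round(rect[1]),round(rect[2],1))
E
python3 - <<'E'
from h import *
s=arm.observe(); print(s["position"],R.from_rotvec(s["ee_rot"]).as_matrix().round(3),s["width"],arm.hold_point_z,s["clock"])
ps=[]
for n in("top","side"):
    p=vision.get_image(n); save(p,n+"0.png"); W=pts(p); print(n,p["cam_to_world"].round(2).tolist())
    for q in "gilt gilt_hole white jig clamp clamp_grip empty_board full_board walnut glue tub offcut".split(): seg(p,W,q)
E
```

```text
[0.16046117 0.60345172 0.18654089] [[-0.966  0.257 -0.   ]
 [ 0.257  0.966 -0.002]
 [-0.    -0.002 -1.   ]] 1.0006765041331944 0.0188 0.0
top [[0.02, 0.98, -0.17, 0.22], [-1.0, 0.01, -0.01, 0.06], [-0.01, 0.17, 0.98, 1.72], [0.0, 0.0, 0.0, 1.0]]
gilt 0.73 px 194 299 n 406 med [ 0.516 -0.09   0.024] z5/95 [0.016 0.032] rect [ 515. -100.] [169.  43.] 79.2
gilt_hole 0.79 px 193 302 n 400 med [ 0.516 -0.093  0.024] z5/95 [0.015 0.032] rect [ 519. -101.] [168.  49.] 79.5
white 0.69 px 203 376 n 483 med [ 0.49  -0.407  0.012] z5/95 [0.001 0.02 ] rect [ 491. -411.] [173.  49.] 9.8
jig 0.91 px 247 345 n 940 med [ 0.311 -0.259  0.013] z5/95 [0.002 0.052] rect [ 294. -242.] [207. 139.] 89.0
jig 0.63 px 190 311 n 361 med [ 0.534 -0.127  0.021] z5/95 [0.005 0.054] rect [ 502. -114.] [132. 196.] 16.2
clamp 0.55 px 255 340 n 155 med [ 0.276 -0.238  0.049] z5/95 [0.041 0.057] rect [ 288. -241.] [ 30. 126.] 69.7
clamp 0.43 px 200 312 n 138 med [ 0.486 -0.122  0.048] z5/95 [0.02  0.058] rect [ 495. -119.] [ 28. 124.] 82.0
clamp 0.37 px 154 376 n 220 med [ 0.675 -0.403  0.011] z5/95 [0.003 0.017] rect
[... 2871 characters left out ...]
[0.047 0.142] rect [303. 335.] [164. 145.] 1.5
full_board 0.53 px 153 131 n 267 med [0.341 0.544 0.074] z5/95 [0.001 0.11 ] rect [365. 597.] [174. 119.] 62.9
walnut 0.78 px 151 202 n 301 med [0.538 0.32  0.108] z5/95 [0.063 0.144] rect [576. 350.] [210. 124.] 33.4
walnut 0.74 px 230 282 n 542 med [ 0.51  -0.099  0.027] z5/95 [0.016 0.032] rect [ 515. -101.] [176.  63.] 73.7
glue 0.55 px 210 368 n 754 med [ 0.731 -0.272  0.084] z5/95 [0.004 0.123] rect [ 814. -242.] [205.  73.] 21.3
tub 0.92 px 182 338 n 894 med [ 0.771 -0.101  0.049] z5/95 [0.003 0.086] rect [836. -76.] [202. 102.] 25.9
offcut 0.49 px 230 226 n 194 med [0.376 0.04  0.021] z5/95 [0.01  0.027] rect [380.  45.] [112.  22.] 69.4
```

Run:
```python
import cv2,numpy as np
a=cv2.imread("pics/top0.png")[100:300,80:430]; b=cv2.imread("pics/side0.png")[100:340,80:430]
cv2.imwrite("pics/v1.png",cv2.resize(a,None,fx=2.28,fy=2.28,interpolation=cv2.INTER_CUBIC)); cv2.imwrite("pics/v2.png",cv2.resize(b,None,fx=2.28,fy=2.28,interpolation=cv2.INTER_CUBIC))
```

```text
(no output)
```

View pics/v1.png

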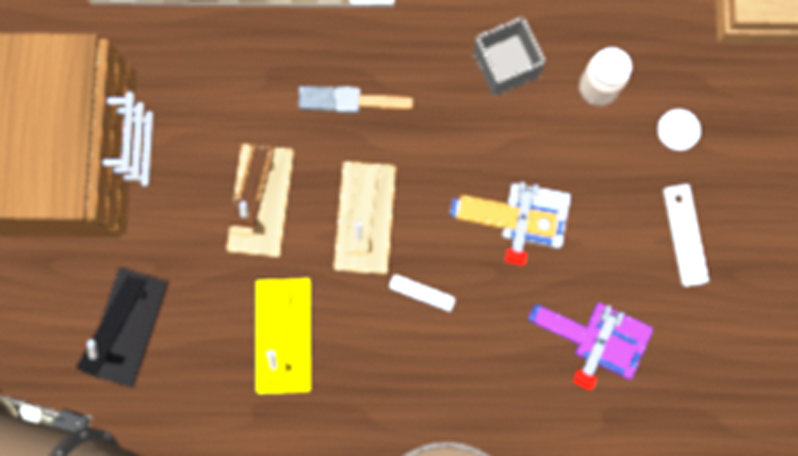

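View pics/v2.png

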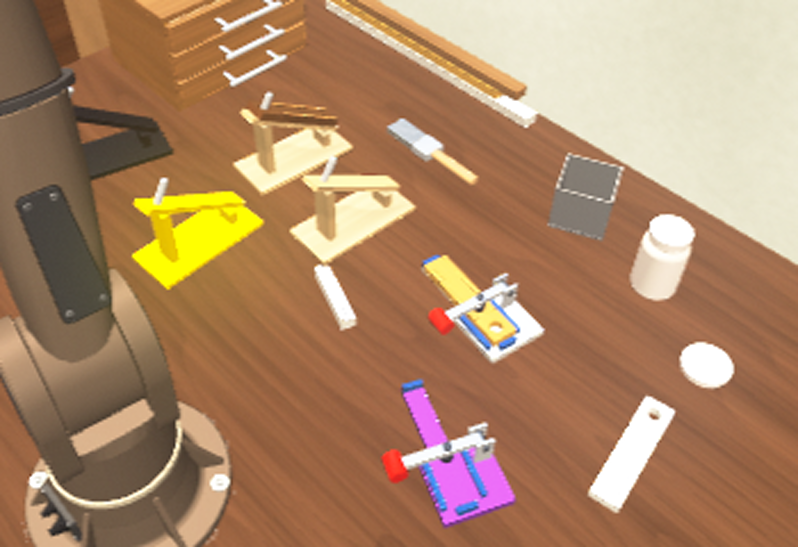

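```bash
cat >> h.py <<'E'
def line(w):
    c=w.mean(0); _,_,v=np.linalg.svd(w-c,full_matrices=False); return c,v
E
python3 - <<'E'
from h import *
for n in("top","side"):
    p=vision.get_image(n); W=pts(p); f=p["frame"].astype(int); r,g,b=f[...,0],f[...,1],f[...,2]
    red=(r>150)&(g<70)&(b<70)&(W[...,0]>.38)
    w=W[red];w=w[~np.isnan(w[:,0])]; print(n,'red',len(w),np.median(w,0).round(3),w.min(0).round(3),w.max(0).round(3))
    def best(q,ok):
        for d in cut_out(q,p):
            w=W[d["mask"]]; w=w[~np.isnan(w[:,0])]
            if len(w)>20 and ok(np.median(w,0)): return w
    w=best("gilt",lambda m:abs(m[0]-.51)<.05 and abs(m[1]+.09)<.05)
    if w is not None:
        w=w[(w[:,2]>.02)&(w[:,2]<.034)]; rc=cv2.minAreaRect((w[:,:2]*1000).astype(np.float32)); print('gilt',rc, np.median(w[:,2]))
    w=best("empty_board",lambda m:abs(m[0]-.51)<.05 and abs(m[1]-.146)<.05)
    if w is not None:
        c=np.median(w,0); 
        for _ in range(4):
            cc,v=line(w); nn=v[2]*np.sign(v[2][2]); k=abs((w-cc)@nn)<.006; w=w[k]
        print('board c',cc.round(4),'n',nn.round(3),'tilt',np.degrees(np.arccos(nn[2])),'ax',v[0].round(3),'ext',np.percentile((w-cc)@v[0],[1,99]).round(3))
        # peg: points near board above the plane
        h=(W-cc)@nn; d=W-cc; m=(abs(d@v[0])<.12)&(abs(d@v[1])<.03)&(h>.012)&(h<.05)
        pw=W[m]; print('peg',len(pw), pw.mean(0).round(4), 'h',h[m].round(3).max()); 
        print(np.c_[pw,h[m]].round(3)[np.argsort(h[m])][-8:])
        f0=(np.median(pw,0)-np.median(h[m])*nn); print('foot',f0.round(4))
    w=best("white",lambda m:abs(m[0]-.48)<.05 and abs(m[1]+.41)<.05)
    if w is not None:
        w=w[w[:,2]>.008]; print('white',cv2.minAreaRect((w[:,:2]*1000).astype(np.float32)),np.median(w[:,2]))
E
```

```text
top red 43 [ 0.438 -0.11   0.051] [ 0.43  -0.126 -0.005] [ 0.456 -0.095  0.063]
gilt ((515.196533203125, -99.20598602294922), (168.0934295654297, 39.849021911621094), 79.60517883300781) 0.02548124976508026
board c [0.5166 0.1451 0.0886] n [ 0.521 -0.081  0.85 ] tilt 31.80911592542536 ax [-0.85   0.037  0.525] ext [-0.091  0.095]
peg 19 [0.47   0.1501 0.1492] h 0.041
[[0.472 0.146 0.153 0.031]
 [0.475 0.153 0.157 0.035]
 [0.479 0.15  0.154 0.036]
 [0.475 0.15  0.157 0.036]
 [0.475 0.146 0.157 0.036]
 [0.471 0.15  0.161 0.037]
 [0.479 0.154 0.157 0.038]
 [0.478 0.146 0.161 0.041]]
foot [0.4559 0.1523 0.1254]
white ((489.2999267578125, -407.893798828125), (169.71533203125, 42.81063461303711), 10.154380798339844) 0.013081763678804093
side red 56 [ 0.435 -0.119  0.053] [ 0.426 -0.128  0.035] [ 0.449 -0.097  0.06 ]
gilt ((515.6346435546875, -99.51398468017578), (173.38406372070312, 47.743507385253906), 78.9994888305664) 0.027288593549689155
board c [0.5096 0.1434 0.094 ] n [ 0.513 -0.07   0.856] tilt 31.163287906658056 ax [ 0.854 -0.057 -0.517] ext [-0.089  0.094]
peg 27 [0.4683 0.1484 0.1501] h 0.04
[[0.472 0.148 0.154 0.032]
 [0.471 0.152 0.158 0.034]
 [0.474 0.144 0.156 0.035]
 [0.478 0.154 0.157 0.036]
 [0.473 0.153 0.16  0.037]
 [0.475 0.146 0.158 0.037]
 [0.47  0.145 0.163 0.038]
 [0.477 0.148 0.16  0.04 ]]
foot [0.455  0.1498 0.1269]
white ((487.345703125, -408.4862060546875), (173.04098510742188, 40.05000305175781), 9.191203117370605) 0.015431372466305993
```

>>> play_rows:
  increments: "-1.8 -2.4 -0.6 0 1;-1.8 -2.4 -0.6 0 1;-1.8 -2.4 -0.6 0 1;-1.8 -2.4 -0.6 0 1;-1.8 -2.4 -0.6 0 1"

```text
clock: 2.12
position: [0.2171, 0.4636, 0.2176]
ee_rot: [0.407, 3.115, 0.0]
force: [-0.5, -0.2, 0.7]
width: 0.999
gripper_force: 0.0
```

>>> play_rows:
  increments: "-1.8 -2.5 -0.6 0 1;-1.8 -2.5 -0.6 0 1;-1.8 -2.5 -0.6 0 1;-1.8 -2.5 0 0 1;-1.8 -2.5 0 0 1"

```text
clock: 2.53
position: [0.2721, 0.3198, 0.2359]
ee_rot: [0.407, 3.115, 0.002]
force: [0.8, 1.0, 0.2]
width: 1.0
gripper_force: 0.0
```

>>> play_rows:
  increments: "-1.8 -2.5 0 0 1;-1.8 -2.5 0 0 1;-1.8 -2.5 0 0 1;-1.8 -2.5 0 0 1;-1.8 -2.5 0 0 1"

```text
clock: 2.95
position: [0.3267, 0.1756, 0.2356]
ee_rot: [0.407, 3.115, 0.001]
force: [0.7, 0.3, 1.0]
width: 1.0
gripper_force: 0.0
```

>>> play_rows:
  increments: "-1.8 -2.5 0 -1 1;-1.8 -2.5 0 -1 1;-1.8 -2.5 0 -1 1;-1.8 -2.5 0 -1 1;-1.8 -2.5 0 -0.5 1"

```text
clock: 3.37
position: [0.3866, 0.0336, 0.2357]
ee_rot: [0.283, 3.128, 0.001]
force: [1.4, 0.6, 0.1]
width: 1.001
gripper_force: 0.0
```

>>> play_rows:
  increments: "-2 -3.3 0 0 1;-2 -3.3 0 0 1;-2 -3.3 0 0 1;-2 -3.3 0 0 1;0 0 0 0 1"

```text
clock: 3.78
position: [0.4428, -0.1162, 0.2362]
ee_rot: [0.295, 3.124, -0.005]
force: [0.1, 0.1, 0.1]
width: 0.999
gripper_force: 0.0
```

```bash
cat >> h.py <<'E'
def st():
    s=arm.observe(); M=R.from_rotvec(s["ee_rot"]).as_matrix(); print('t',s["clock"],'pos',s["position"].round(4),'y az',np.degrees(np.arctan2(M[1,1],M[0,1])).round(1),'F',np.round(s["force"],1),'w',round(s["width"],3),'gf',s["gripper_force"],'q',np.round(s["joints"],2)); return s,M
def go(t):
    s,M=st(); print('shift cm',(M.T@(np.array(t)-s["position"])*100).round(2))
E
python3 - <<'E'
from h import *
st(); p=vision.get_image("wrist"); W=pts(p); save(p,"w1.png"); f=p["frame"].astype(int); r,g,b=f[...,0],f[...,1],f[...,2]
w=W[(r>150)&(g<70)&(b<70)]; w=w[w[:,2]>.04]; print(len(w),w.mean(0),w.min(0),w.max(0), cv2.minAreaRect((w[:,:2]*1000).astype(np.float32)))
m=(r>150)&(g>120)&(b<g-40)&(W[...,2]>.022)&(W[...,2]<.034); w=W[m]; print(cv2.minAreaRect((w[:,:2]*1000).astype(np.float32)),np.median(w[:,2]))
m=(b>120)&(r<90)&(g<150)&(W[...,2]>.015)&(W[...,2]<.03); w=W[m]; print('blue',cv2.minAreaRect((w[:,:2]*1000).astype(np.float32)),np.median(w[:,2]))
E
```

```text
t 3.7833 pos [ 0.4428 -0.1162  0.2362] y az 79.2 F [0.1 0.1 0.1] w 0.999 gf 0.0 q [-0.54  0.11  0.77  1.93 -0.08  1.13  1.64]
565 [ 0.40398555 -0.1306319   0.05143938] [ 0.24275435 -0.23774902  0.04069501] [ 0.45158945 -0.09507402  0.05630677] ((347.9010314941406, -169.37940979003906), (250.8177947998047, 36.176719665527344), 32.263336181640625)
((512.0314331054688, -98.93405151367188), (168.7721710205078, 39.38252258300781), 79.65505981445312) 0.025017193496613493
blue ((412.84271240234375, -176.1199188232422), (407.43121337890625, 150.08114624023438), 37.06358337402344) 0.02066184239367952
```

View pics/w1.png

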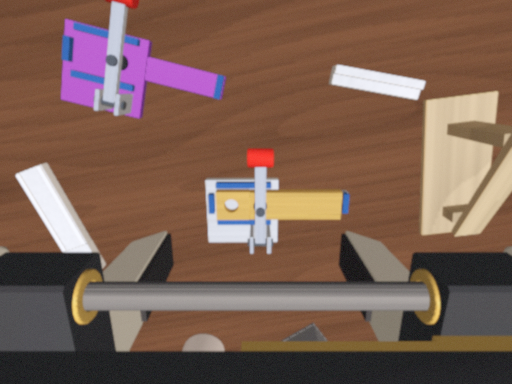

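>>> play_rows:
  increments: "0 0.1 4 0 1;0 0.1 4 0 1;0 0.1 4 0 0.7;0 0.1 4 0 0.5;0 0.1 3 0 0.3"
  grip_force: 15

```text
clock: 4.25
position: [0.4406, -0.1027, 0.0427]
ee_rot: [-0.282, -3.127, -0.001]
force: [1.2, 0.7, 0.3]
width: 0.83
gripper_force: 0.0
```

>>> play_rows:
  increments: "0 0 2 0 0;0 0 0 0 -0.3;0 0 0 0 -1;0 0 0 0 -1;0 0 0 0 -1"

```text
clock: 4.67
position: [0.4433, -0.1039, 0.0268]
ee_rot: [0.283, 3.126, 0.001]
force: [0.5, -1.0, -1.0]
width: 0.47
gripper_force: 0.0
```

>>> play_rows:
  increments: "0 0 0 0 -1;0 0 0 0 -1"

```text
clock: 4.83
position: [0.443, -0.104, 0.0264]
ee_rot: [0.284, 3.127, 0.001]
force: [0.8, -0.5, -0.2]
width: 0.325
gripper_force: 0.0
```

Run:
```python
from h import *
s,M=st()
# arc in tool x,z (tool x = -jig x): rows
import math
a=np.arange(0,2.45,.1); d=115*np.c_[-(np.cos(a)),np.sin(a)]
i=np.diff(d,axis=0)/10
for k,(x,z) in enumerate(i): print(round(a[k+1],1),'tx',round(-x,2),'tz',round(-z,2))
```

```text
t 4.8333 pos [ 0.443  -0.104   0.0264] y az 79.6 F [ 0.8 -0.5 -0.2] w 0.325 gf 0.0 q [-0.35  0.43  0.61  2.19 -0.42  0.63  1.95]
0.1 tx -0.06 tz -1.15
0.2 tx -0.17 tz -1.14
0.3 tx -0.28 tz -1.11
0.4 tx -0.39 tz -1.08
0.5 tx -0.5 tz -1.04
0.6 tx -0.6 tz -0.98
0.7 tx -0.7 tz -0.92
0.8 tx -0.78 tz -0.84
0.9 tx -0.86 tz -0.76
1.0 tx -0.94 tz -0.67
1.1 tx -1.0 tz -0.57
1.2 tx -1.05 tz -0.47
1.3 tx -1.09 tz -0.36
1.4 tx -1.12 tz -0.25
1.5 tx -1.14 tz -0.14
1.6 tx -1.15 tz -0.02
1.7 tx -1.15 tz 0.09
1.8 tx -1.13 tz 0.2
1.9 tx -1.11 tz 0.32
2.0 tx -1.07 tz 0.43
2.1 tx -1.02 tz 0.53
2.2 tx -0.96 tz 0.63
2.3 tx -0.89 tz 0.72
2.4 tx -0.82 tz 0.81
```

>>> play_rows:
  increments: "0 0 0 0 -1;0 0 0 0 -1"

```text
clock: 5.0
position: [0.4424, -0.104, 0.0257]
ee_rot: [0.284, 3.128, 0.0]
force: [-0.2, 0.7, 0.0]
width: 0.185
gripper_force: 0.0
```

Run:
```python
from h import *
s,M=st()
p=vision.get_image("side"); W=pts(p); f=p["frame"]; cv2.imwrite("pics/s2.png",cv2.resize(f[180:300,220:380,::-1],None,fx=4,fy=4))
```

```text
t 5.0 pos [ 0.4424 -0.104   0.0257] y az 79.6 F [-0.2  0.7  0. ] w 0.185 gf 0.0 q [-0.35  0.43  0.61  2.19 -0.42  0.63  1.95]
```

View pics/s2.png

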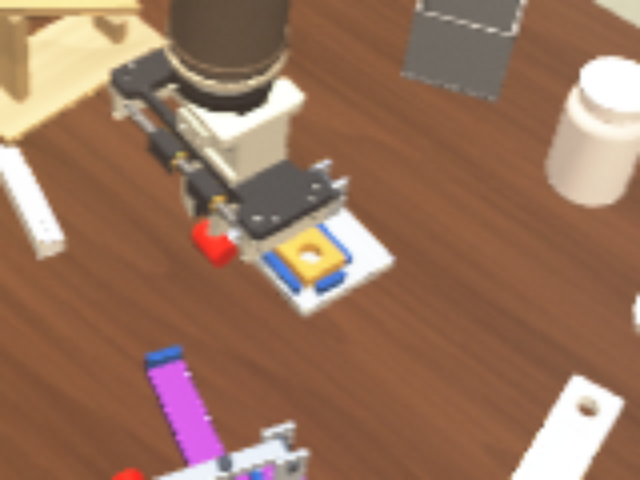

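Run:
```python
from h import *
p=vision.get_image("side"); W=pts(p); f=p["frame"].astype(int); r,g,b=f[...,0],f[...,1],f[...,2]
m=(r>150)&(g<70)&(b<70)&(W[...,0]>.38); w=W[m]; print(len(w),w.mean(0),w.min(0),w.max(0)); print(w[::6].round(3)); print(np.argwhere(m).mean(0))
```

```text
65 [ 0.43601807 -0.11629586  0.05016913] [ 0.42729033 -0.12834551  0.00120808] [ 0.45614641 -0.0954623   0.05943706]
[[ 0.439 -0.095  0.055]
 [ 0.436 -0.102  0.054]
 [ 0.439 -0.113  0.056]
 [ 0.431 -0.108  0.054]
 [ 0.445 -0.12   0.052]
 [ 0.437 -0.119  0.054]
 [ 0.43  -0.113  0.049]
 [ 0.442 -0.128  0.052]
 [ 0.434 -0.126  0.052]
 [ 0.432 -0.125  0.048]
 [ 0.434 -0.128  0.044]]
[241.30769231 273.        ]
```

Run:
```python
from h import *
p=vision.get_image("wrist"); q=vision.get_image("side")
a=p["frame"]; b=cv2.resize(q["frame"][180:270,225:345],(512,384),interpolation=cv2.INTER_CUBIC)
cv2.imwrite("pics/ws.png",cv2.resize(np.hstack([a,b])[:,:,::-1],(800,300)))
T=p["cam_to_world"];print(T.round(3),p["mtx"])
```

```text
[[ 0.179 -0.937 -0.301  0.36 ]
 [ 0.984  0.171  0.055 -0.089]
 [-0.    -0.306  0.952  0.222]
 [ 0.     0.     0.     1.   ]] [[320.46271201   0.         255.74864415]
 [  0.         320.46271201 192.85864965]
 [  0.           0.           1.        ]]
```

View pics/ws.png

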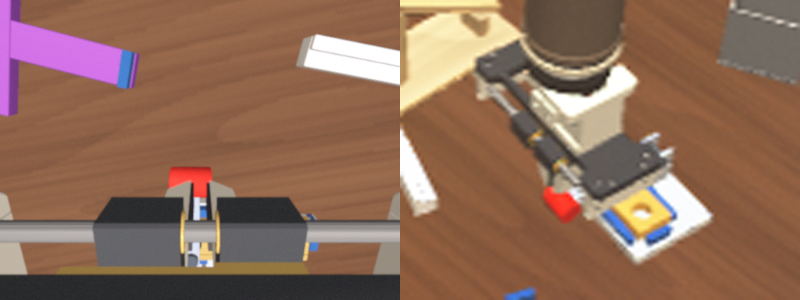

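Run:
```python
from h import *
s,M=st()
p=vision.get_image("wrist"); W=pts(p); 
for r in range(212,275,6):
    print(r,[ (c,*(W[r,c]*1000).round(0).astype(int),*p["frame"][r,c]) if W[r,c,0]==W[r,c,0] else c for c in (218,228,245,260,285,295)])
```

```text
t 5.2 pos [ 0.442  -0.1041  0.0254] y az 79.6 F [ 0.2  0.7 -0.2] w 0.016 gf 0.0 q [-0.35  0.44  0.6   2.19 -0.42  0.63  1.95]
212 [(218, np.int64(440), np.int64(-133), np.int64(-1), np.uint8(145), np.uint8(99), np.uint8(74)), (228, np.int64(441), np.int64(-125), np.int64(-2), np.uint8(140), np.uint8(92), np.uint8(65)), (245, np.int64(443), np.int64(-113), np.int64(-2), np.uint8(141), np.uint8(93), np.uint8(68)), (260, np.int64(445), np.int64(-102), np.int64(-1), np.uint8(142), np.uint8(95), np.uint8(68)), (285, np.int64(448), np.int64(-84), np.int64(0), np.uint8(148), np.uint8(102), np.uint8(76)), (295, np.int64(450), np.int64(-76), np.int64(-1), np.uint8(150), np.uint8(105), np.uint8(76))]
218 [(218, np.int64(426), np.int64(-124), np.int64(46), np.uint8(204), np.uint8(60), np.uint8(47)), (228, np.int64(427), np.int64(-118), np.int64(47), np.uint8(218), np.uint8(47), np.uint8(41)), (245, np.int64(429), np.int64(-109), np.int64(47), np.uint8(211), np.uint8(49), np.uint8(41)), (260, np.int64(430), np.int64(-100), np.int64(47), np.uint8(205), np.uint8(47), np.uint8(41)), (285, np.int64(
[... 4561 characters left out ...]
), np.uint8(42), np.uint8(40)), (295, np.int64(408), np.int64(-87), np.int64(143), np.uint8(41), np.uint8(41), np.uint8(42))]
272 [(218, np.int64(403), np.int64(-108), np.int64(147), np.uint8(47), np.uint8(47), np.uint8(53)), (228, np.int64(404), np.int64(-105), np.int64(147), np.uint8(38), np.uint8(41), np.uint8(41)), (245, np.int64(407), np.int64(-101), np.int64(143), np.uint8(146), np.uint8(115), np.uint8(61)), (260, np.int64(432), np.int64(-101), np.int64(103), np.uint8(44), np.uint8(41), np.uint8(45)), (285, np.int64(407), np.int64(-90), np.int64(146), np.uint8(44), np.uint8(43), np.uint8(46)), (295, np.int64(408), np.int64(-87), np.int64(145), np.uint8(40), np.uint8(42), np.uint8(41))]
```

>>> play_rows:
  increments: "0 0 -3 0 -0.2;0 0 -3 0 -0.2;0 0 -3 0 -0.2;0 0 -1 0 -0.2;0 0 0 0 -0.2"

```text
clock: 5.67
position: [0.4438, -0.1043, 0.1275]
ee_rot: [0.284, 3.124, 0.001]
force: [0.4, 0.8, 0.5]
width: 0.322
gripper_force: 0.0
```

Run:
```python
from h import *
s,M=st()
for n in("side","wrist"):
    p=vision.get_image(n); W=pts(p)
    L=(W-s["position"])@M  # tool coords
    m=(abs(L[...,0])<.03)&(abs(L[...,1])<.06)&(L[...,2]>-.08)&(W[...,2]>.075)
    z=L[m]; print(n,len(z),'max tool z',np.percentile(z[:,2],[90,98,100]).round(4)); k=z[z[:,2]>np.percentile(z[:,2],85)]; print(k[::max(1,len(k)//10)].round(3))
    save(p,n+"3.png")
    if n=="side": cv2.imwrite("pics/s3.png",cv2.resize(p["frame"][130:280,200:400,::-1],None,fx=3,fy=3))
```

```text
t 5.6667 pos [ 0.4438 -0.1043  0.1275] y az 79.6 F [0.4 0.8 0.5] w 0.322 gf 0.0 q [-0.49  0.26  0.75  2.09 -0.23  0.86  1.78]
side 82 max tool z [-0.0475 -0.0424 -0.0415]
[[ 0.01   0.028 -0.048]
 [ 0.01   0.023 -0.049]
 [ 0.01   0.023 -0.045]
 [ 0.004  0.015 -0.048]
 [ 0.002  0.014 -0.048]
 [-0.002  0.014 -0.046]
 [ 0.009  0.018 -0.044]
 [ 0.007  0.016 -0.045]
 [ 0.003  0.017 -0.042]
 [ 0.001  0.015 -0.042]
 [ 0.008  0.015 -0.042]
 [ 0.01  -0.018 -0.047]
 [ 0.011 -0.019 -0.045]]
wrist 2771 max tool z [-0.0442 -0.0386 -0.0364]
[[ 0.013 -0.021 -0.038]
 [ 0.013  0.019 -0.04 ]
 [ 0.013 -0.026 -0.043]
 [ 0.013 -0.026 -0.044]
 [ 0.013 -0.028 -0.046]
 [ 0.013  0.025 -0.045]
 [ 0.013  0.021 -0.046]
 [ 0.011 -0.017 -0.046]
 [ 0.001  0.016 -0.037]
 [-0.003 -0.017 -0.039]
 [-0.007 -0.017 -0.045]]
```

View pics/s3.png

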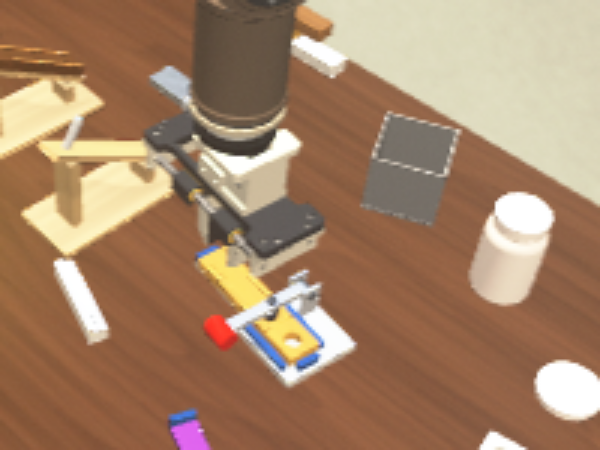

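>>> play_rows:
  increments: "0.2 -0.7 3 0 0.4;0 0 3 0 0.4;0 0 3 0 0.4;0 0 3 0 0.2;0 0 2 0 -0.4"
  grip_force: 15

```text
clock: 6.18
position: [0.436, -0.1105, -0.0184]
ee_rot: [-0.285, -3.124, 0.001]
force: [-1.1, 1.2, 0.2]
width: 0.561
gripper_force: 0.0
```

>>> play_rows:
  increments: "0 0 0 0 -1;0 0 0 0 -1;0 0 0 0 -1;0 0 0 0 -1"

```text
clock: 6.52
position: [0.4389, -0.1109, -0.0139]
ee_rot: [0.285, 3.128, -0.0]
force: [-0.4, -1.9, -3.1]
width: 0.344
gripper_force: 15.0
```

>>> play_rows:
  increments: "-0.06 0 -1.15 0 -1;-0.17 0 -1.14 0 -1;-0.28 0 -1.1 0 -1;-0.4 0 -1.1 0 -1;-0.5 0 -1.04 0 -1"

```text
clock: 6.93
position: [0.4529, -0.1135, 0.0422]
ee_rot: [0.285, 3.127, -0.0]
force: [0.1, -2.0, -5.5]
width: 0.346
gripper_force: 15.0
```

>>> play_rows:
  increments: "-0.6 0 -0.98 0 -1;-0.7 0 -0.92 0 -1;-0.78 0 -0.84 0 -1;-0.86 0 -0.76 0 -1;-0.94 0 -0.67 0 -1"

```text
clock: 7.35
position: [0.4903, -0.1205, 0.0838]
ee_rot: [-0.285, -3.129, -0.0]
force: [-1.0, -2.0, -3.3]
width: 0.346
gripper_force: 15.0
```

Run:
```python
from h import *
st()
```

```text
t 7.35 pos [ 0.4903 -0.1205  0.0838] y az 79.6 F [-1.  -2.  -3.3] w 0.346 gf 14.99993696808815 q [-0.38  0.42  0.69  2.03 -0.36  0.82  1.91]
```

Going well: the grip follows the arc with small forces.

>>> play_rows:
  increments: "-1 0 -0.57 0 -1;-1.05 0 -0.47 0 -1;-1.1 0 -0.36 0 -1;-1.12 0 -0.25 0 -1;-1.14 0 -0.14 0 -1"

```text
clock: 7.77
position: [0.5443, -0.1306, 0.1021]
ee_rot: [0.285, 3.127, -0.0]
force: [-2.6, -2.0, 0.9]
width: 0.348
gripper_force: 15.0
```

>>> play_rows:
  increments: "-1.15 0 -0.02 0 -1;-1.15 0 0.1 0 -1;-1.13 0 0.2 0 -1;-1.1 0 0.32 0 -1;-1.07 0 0.43 0 -1"

```text
clock: 8.18
position: [0.6007, -0.1412, 0.0921]
ee_rot: [0.285, 3.125, -0.002]
force: [-0.1, -3.5, 4.8]
width: 0.348
gripper_force: 15.0
```

>>> play_rows:
  increments: "-1.02 0 0.53 0 -1;-0.96 0 0.63 0 -1;-0.9 0 0.72 0 -1;-0.7 0 0.7 0 -1;0 0 0 0 -1"

```text
clock: 8.6
position: [0.6376, -0.1481, 0.0645]
ee_rot: [0.284, 3.124, -0.004]
force: [5.1, -5.2, 3.1]
width: 0.35
gripper_force: 15.0
```

>>> play_rows:
  increments: "0 0 0 0 0;0 0 0 0 0;0 0 -2 0 0.3;0 0 -4 0 0.6;0 0 -4 0 1"

```text
clock: 9.02
position: [0.6325, -0.1452, 0.1638]
ee_rot: [-0.283, -3.124, -0.001]
force: [2.2, 0.0, 0.6]
width: 0.66
gripper_force: 0.0
```

>>> play_rows:
  increments: "0 0 -1 7 1;0 0 0 7 1;0 0 0 7 1;0 0 0 7 1;0 0 0 7 1"

```text
clock: 9.43
position: [0.6339, -0.1454, 0.1741]
ee_rot: [-1.219, -2.894, -0.002]
force: [0.4, -0.1, -0.7]
width: 0.987
gripper_force: 0.0
```

>>> play_rows:
  increments: "0 0 0 7 1;0 0 0 7 1;0 0 0 7 1;0 0 0 7 1;0 0 0 7 1"

```text
clock: 9.85
position: [0.6339, -0.1454, 0.1739]
ee_rot: [-2.033, -2.393, -0.001]
force: [-0.1, -0.2, -0.2]
width: 1.001
gripper_force: 0.0
```

>>> play_rows:
  increments: "0 0 0 7 1;0 0 0 7 1;0 0 0 6 1;0 0 0 0 1"

```text
clock: 10.18
position: [0.634, -0.1453, 0.1736]
ee_rot: [-2.416, -2.005, 0.001]
force: [0.7, -0.5, -0.2]
width: 0.999
gripper_force: 0.0
```

Run:
```python
from h import *
go([.5207,-.0596,.12])
p=vision.get_image("top"); W=pts(p); f=p["frame"].astype(int); r,g,b=f[...,0],f[...,1],f[...,2]
m=(r>150)&(g>120)&(b<g-40)&(W[...,2]>.018)&(W[...,2]<.034)&(abs(W[...,0]-.51)<.08)&(abs(W[...,1]+.1)<.12); w=W[m]; print(len(w),cv2.minAreaRect((w[:,:2]*1000).astype(np.float32)),np.median(w[:,2]))
m=(r>150)&(g<70)&(b<70)&(W[...,0]>.38); w=W[m]; print('red',w.mean(0), w.max(0))
cv2.imwrite("pics/t2.png",cv2.resize(p["frame"][150:260,250:400,::-1],None,fx=4,fy=4))
```

```text
t 10.1833 pos [ 0.634  -0.1453  0.1736] y az -10.6 F [ 0.7 -0.5 -0.2] w 0.999 gf 0.0 q [-0.49  0.7   1.11  1.58 -0.65  1.28  0.54]
shift cm [  6.33 -12.71   5.38]
282 ((513.1214599609375, -112.0916748046875), (142.4089813232422, 41.720680236816406), 79.67922973632812) 0.024776738857368308<stdin>:5: RuntimeWarning: Mean of empty slice.
  ret = um.true_divide(
Traceback (most recent call last):
ValueError: zero-size array to reduction operation maximum which has no identity
```

>>> play_rows:
  increments: "1.6 -3.2 0 0 1;1.6 -3.2 0 0 1;1.6 -3.2 1 0 1;1.6 -3.1 3 0 1;0 0 4 0 1"

```text
clock: 10.65
position: [0.521, -0.0568, 0.0975]
ee_rot: [-2.4, -2.022, -0.005]
force: [0.9, 1.2, -1.6]
width: 0.997
gripper_force: 0.0
```

>>> play_rows:
  increments: "0 0 4 0 1;0 0 4 0 0.8;0 0 2.7 0 0.5;0 0 1 0 0.3;0 0 0 0 0.2"

```text
clock: 11.07
position: [0.522, -0.0623, -0.0216]
ee_rot: [-2.409, -2.012, 0.004]
force: [-0.2, -0.1, -0.5]
width: 0.763
gripper_force: 0.0
```

Run:
```python
from h import *
go([.5207,-.0596,-.0315])
```

```text
t 11.0667 pos [ 0.522  -0.0623 -0.0216] y az -10.2 F [-0.2 -0.1 -0.5] w 0.763 gf 0.0 q [-0.6   0.75  0.93  2.07 -0.88  0.79  0.7 ]
shift cm [ 0.24 -0.17  0.99]
```

>>> play_rows:
  increments: "0.2 -0.1 0.9 0 0;0 0 0 0 -1;0 0 0 0 -1;0 0 0 0 -1;0 0 0 0 -1"
  grip_force: 15

```text
clock: 11.48
position: [0.5237, -0.0604, -0.028]
ee_rot: [2.413, 2.011, 0.002]
force: [-0.9, 1.2, 5.6]
width: 0.434
gripper_force: 15.0
```

>>> play_rows:
  increments: "0 0 0 0 -1;0 0 -1 0 -1;0 0 -2 0 -1;0 0 -3 0 -1;0 0 -4 0 -1"

```text
clock: 11.9
position: [0.5213, -0.0605, 0.0713]
ee_rot: [-2.413, -2.009, 0.005]
force: [0.7, 1.1, -1.5]
width: 0.437
gripper_force: 14.9
```

Run:
```python
from h import *
st()
```

```text
t 11.9 pos [ 0.5213 -0.0605  0.0713] y az -10.4 F [ 0.7  1.1 -1.5] w 0.437 gf 14.921640157699585 q [-0.72  0.63  1.1   2.   -0.7   0.95  0.57]
```

>>> play_rows:
  increments: "0 0 -4 7 -1;0 0 -4 7 -1;0 0 -4 7 -1;0 0 0 7 -1;0 0 0 7 -1"

```text
clock: 12.32
position: [0.5243, -0.0609, 0.1912]
ee_rot: [2.904, 1.196, 0.007]
force: [-0.2, -0.4, -1.4]
width: 0.436
gripper_force: 14.9
```

>>> play_rows:
  increments: "0 0 0 7 -1;0 0 0 7 -1;0 0 0 7 -1;0 0 0 7 -1;0 0 0 7 -1"

```text
clock: 12.73
position: [0.5227, -0.0606, 0.1889]
ee_rot: [-3.13, -0.266, -0.0]
force: [0.2, 0.2, -1.0]
width: 0.434
gripper_force: 14.9
```

>>> play_rows:
  increments: "0 0 0 7 -1;0 0 0 7 -1;0.7 -3.3 0 0 -1;0.7 -3.3 0 0 -1;0.7 -3.3 0 0 -1"

```text
clock: 13.15
position: [0.5507, 0.0376, 0.1892]
ee_rot: [-3.139, 0.11, -0.001]
force: [0.9, -0.2, -1.0]
width: 0.434
gripper_force: 14.9
```

>>> play_rows:
  increments: "0.7 -3.3 0 0 -1;0.7 -3.3 0 0 -1;0.7 -3.3 0 0 -1;0 0 0 0 -1"

```text
clock: 13.48
position: [0.5793, 0.1426, 0.1878]
ee_rot: [-3.139, 0.091, 0.001]
force: [0.7, 0.3, -1.7]
width: 0.438
gripper_force: 14.9
```

Run:
```python
from h import *
s,M=st()
for n in("side","top"):
    p=vision.get_image(n); W=pts(p); f=p["frame"].astype(int); r,g,b=f[...,0],f[...,1],f[...,2]
    m=(r>150)&(g>120)&(b<g-60)&(W[...,2]>.17)&(abs(W[...,0]-.53)<.15)&(abs(W[...,1]-.14)<.06)
    w=W[m]; print(n,len(w),w.mean(0).round(4)); c,v=line(w); print('ax',v[0].round(3),'n',v[2].round(3)); print(cv2.minAreaRect((w[:,:2]*1000).astype(np.float32)),np.percentile(w[:,2],[2,50,98]))
    e=w[np.argmin(w[:,0])]; print('near end',e)
    nn=np.array([.515,-.036,.857]); foot=np.array([.4555,.151,.126]); d=W-foot; h=d@nn
    k=(np.linalg.norm(d-h[...,None]*nn,axis=-1)<.012)&(h>.015)&(h<.05); print('peg',k.sum(),W[k].mean(0).round(4),h[k].mean(), h[k].max() if k.any() else 0)
    save(p,n+"4.png")
cv2.imwrite("pics/s4.png",cv2.resize(cv2.imread("pics/side4.png")[90:240,180:340],None,fx=3.5,fy=3.5,interpolation=cv2.INTER_CUBIC))
```

```text
t 13.4833 pos [0.5793 0.1426 0.1878] y az -93.3 F [ 0.7  0.3 -1.7] w 0.438 gf 14.92371752858162 q [-1.08  0.67  1.27  1.7  -0.66  1.28 -1.3 ]
side 444 [0.5167 0.1431 0.2443]
ax [-0.975  0.114 -0.191] n [ 0.058 -0.7   -0.712]
((526.7261962890625, 131.99380493164062), (73.49129486083984, 151.14178466796875), 83.04752349853516) [0.22930916 0.24253677 0.32367827]
near end [0.45237121 0.13116246 0.24181511]
peg 26 [0.4686 0.1483 0.1505] 0.02785339504423397 0.04182838621731344
top 343 [0.507  0.142  0.2538]
ax [-0.13  -0.034  0.991] n [-0.161 -0.985 -0.054]
((526.0518188476562, 135.62823486328125), (50.874534606933594, 156.28036499023438), 74.99744415283203) [0.23251678 0.24071436 0.63084336]
near end [0.44525293 0.13599687 0.63773188]
peg 4 [0.4651 0.1503 0.1444] 0.020714709075631815 0.022152734025251468
```

View pics/s4.png

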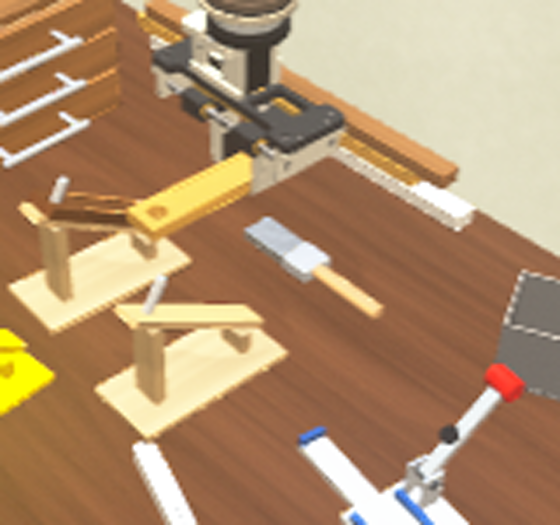

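Run:
```python
from h import *
s,M=st()
for n in("side","top"):
    p=vision.get_image(n); W=pts(p); f=p["frame"].astype(int); r,g,b=f[...,0],f[...,1],f[...,2]
    z=W[...,2]
    m=(r>150)&(g>120)&(b<g-50)&(z>.232)&(z<.252)&(abs(W[...,0]-.5)<.1)&(abs(W[...,1]-.14)<.05)
    m=cv2.morphologyEx(m.astype(np.uint8),cv2.MORPH_OPEN,np.ones((2,2)))>0
    w=W[m]; L=(w-s["position"])@M
    k=L[:,0]<-.03; L=L[k]
    print(n,len(L),'x',np.percentile(L[:,0],[0,2,50]).round(4),'y',np.percentile(L[:,1],[1,4,50,96,99]).round(4), 'slope z/x',np.polyfit(L[:,0],w[k][:,2],1), 'yx',np.polyfit(L[:,0],L[:,1],1))
    # hole: pixels not gold inside strip near expected hole
    X=(W-s["position"])@M
    K=p["mtx"];T=p["cam_to_world"]
    def proj(q):
        c=T[:3,:3].T@(q-T[:3,3]); return np.array([K[0,2]+K[0,0]*c[0]/-c[2],K[1,2]-K[1,1]*c[1]/-c[2]])
    q=s["position"]+M@np.array([-.1045,0,-.052]); u,v=proj(q).round().astype(int); print('hole exp',u,v)
    print(f[v-4:v+5,u-6:u+7,0])
```

```text
t 13.5833 pos [0.5782 0.1355 0.1885] y az -93.7 F [-0.  -0.9 -0.4] w 0.432 gf 14.92145910859108 q [-1.08  0.66  1.27  1.71 -0.66  1.28 -1.3 ]
side 280 x [-0.127  -0.1253 -0.0793] y [-0.0157 -0.0144  0.0059  0.0196  0.0206] slope z/x [0.03811953 0.24423328] yx [0.04076949 0.00793435]
hole exp 226 152
[[185 208 250 254 254 254 254 254 253 253 254 254 253]
 [251 254 254 254 250 244 244 248 253 254 253 253 253]
 [254 254 253 247 228 221 222 214 230 251 253 253 253]
 [253 253 248 219 212 221 223 215 214 248 253 253 253]
 [252 253 253 247 226 202 193 188 235 252 253 253 248]
 [227 251 253 253 253 247 250 253 253 253 248 241 224]
 [187 224 250 253 253 253 253 253 248 240 224 208 206]
 [188 188 207 249 253 253 248 241 224 208 207 206 206]
 [210 188 187 206 232 240 224 208 208 207 204 189 165]]
top 277 x [-0.1236 -0.1228 -0.0756] y [-0.0159 -0.0145  0.0047  0.0193  0.0204] slope z/x [-0.19544924  0.20609099] yx [0.06935811 0.00858998]
hole exp 238 194
[[254 254 254 254 253 253 253 253 253 253 253 252 249]
 [254 254 254 253 252 251 251 252 252 253 253 251 248]
 [253 254 253 251 246 244 242 246 251 253 253 250 246]
 [253 253 253 248 245 248 248 247 250 252 253 250 245]
 [253 253 252 249 250 252 252 252 252 253 253 250 245]
 [253 253 253 252 251 252 252 253 253 253 253 250 245]
 [253 254 253 252 251 250 251 252 253 253 252 249 244]
 [253 254 253 253 252 252 252 253 253 253 251 247 245]
 [253 254 253 253 253 253 253 253 253 252 251 247 246]]
```

>>> play_rows:
  increments: "0.1 -0.7 1.5 0 -1;0 0 1.5 0 -1;0 0 1.5 0 -1;0 0 1.3 0 -1;0 0 0 0 -1"

```text
clock: 14.1
position: [0.5781, 0.1407, 0.1275]
ee_rot: [3.139, -0.109, -0.006]
force: [-1.1, 0.5, -0.7]
width: 0.435
gripper_force: 14.9
```

>>> play_rows:
  increments: "0 0 0 0 -1"

```text
clock: 14.18
position: [0.5794, 0.1406, 0.1297]
ee_rot: [3.14, -0.109, -0.002]
force: [0.8, -0.1, -0.5]
width: 0.433
gripper_force: 14.9
```

Run:
```python
from h import *
s,M=st(); print('hole',(s["position"]+M@np.array([-.105,.001,-.040])).round(4))
p=vision.get_image("side"); cv2.imwrite("pics/s5.png",cv2.resize(p["frame"][120:220,185:285,::-1],None,fx=6,fy=6,interpolation=cv2.INTER_CUBIC))
```

```text
t 14.1833 pos [0.5794 0.1406 0.1297] y az -94.0 F [ 0.8 -0.1 -0.5] w 0.433 gf 14.922159612178802 q [-1.05  0.72  1.21  1.77 -0.73  1.18 -1.26]
hole [0.4746 0.1469 0.1699]
```

View pics/s5.png

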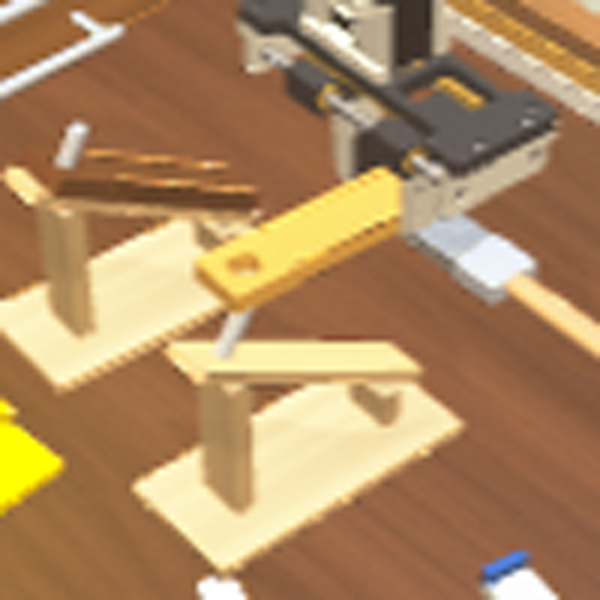

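>>> play_rows:
  increments: "0.1 -0.25 0.4 0 -1;0 0 0.4 0 -1;0 0 0.3 0 -1;0 0 0.3 0 -1;0 0 0 0 -1"

```text
clock: 14.65
position: [0.5807, 0.1437, 0.1156]
ee_rot: [-3.14, 0.106, 0.001]
force: [0.6, 0.3, -1.1]
width: 0.434
gripper_force: 14.9
```

Run:
```python
from h import *
s,M=st(); print('hole',(s["position"]+M@np.array([-.105,.001,-.040])).round(4)); print(s["ft_torque"])
```

```text
t 14.65 pos [0.5807 0.1437 0.1156] y az -93.9 F [ 0.6  0.3 -1.1] w 0.434 gf 14.922170788049698 q [-1.05  0.73  1.19  1.79 -0.75  1.16 -1.25]
hole [0.4759 0.1498 0.1557]
[-0.08273849  0.11879828 -0.0072028 ]
```

>>> play_rows:
  increments: "-0.2 0 0.4 0 -1;-0.25 0 0.4 0 -1;-0.25 0 0.4 0 -1;0 0 0 0 -1"
  grip_force: 8

```text
clock: 14.98
position: [0.5749, 0.1441, 0.1039]
ee_rot: [3.14, -0.106, 0.004]
force: [4.6, -1.1, -0.1]
width: 0.433
gripper_force: 8.0
```

Run:
```python
from h import *
s,M=st(); print('hole',(s["position"]+M@np.array([-.105,.001,-.040])).round(4)); print(s["ft_torque"])
```

```text
t 14.9833 pos [0.5749 0.1441 0.1039] y az -93.9 F [ 4.6 -1.1 -0.1] w 0.433 gf 8.000318706035614 q [-1.05  0.74  1.19  1.81 -0.76  1.13 -1.24]
hole [0.47   0.1502 0.1437]
[-0.26880163 -0.82987749  0.05865649]
```

>>> play_rows:
  increments: "-0.15 0 0.6 0 -1;-0.15 0 0.6 0 -1;-0.15 0 0.6 0 -1;-0.2 0 0.6 0 -1;-0.2 0 0.6 0 -1"
  grip_force: 6

```text
clock: 15.4
position: [0.5653, 0.1447, 0.0735]
ee_rot: [-3.14, 0.107, 0.0]
force: [2.6, -0.4, -0.7]
width: 0.435
gripper_force: 6.0
```

```bash
cat > gp.py <<'E'
from h import *
s,M=st(); print(s["ft_torque"].round(2))
p=vision.get_image("side"); W=pts(p); f=p["frame"].astype(int); r,g,b=f[...,0],f[...,1],f[...,2]
m=(r>150)&(g>120)&(b<g-70)&(W[...,2]>.05)&(W[...,2]<.2)&(abs(W[...,0]-.52)<.12)&(abs(W[...,1]-.145)<.03)
m=cv2.morphologyEx(m.astype(np.uint8),cv2.MORPH_OPEN,np.ones((2,2)))>0
w=W[m]; foot=np.array([.4555,.151,.126]); u=np.array([-.856,.058,.515]); u/=np.linalg.norm(u); n=np.array([.515,-.036,.857])
d=w-foot; print(len(w),'along',np.percentile(d@u,[1,99]).round(3),'height',np.percentile(d@n,[2,50,98]).round(4)); c=np.polyfit(d@u,d@n,1); print('slope rel board',c.round(3))
cv2.imwrite("pics/gp.png",cv2.resize(p["frame"][120:220,185:285,::-1],None,fx=6,fy=6,interpolation=cv2.INTER_CUBIC))
E
python3 gp.py
```

```text
t 15.4 pos [0.5653 0.1447 0.0735] y az -93.9 F [ 2.6 -0.4 -0.7] w 0.435 gf 6.000246629118919 q [-1.05  0.76  1.16  1.86 -0.8   1.08 -1.21]
[-0.15 -0.31  0.01]
295 along [nan nan] height [nan nan nan]
 ** On entry to DLASCL parameter number  4 had an illegal value
 ** On entry to DLASCL parameter number  4 had an illegal value
 ** On entry to DLASCL parameter number  4 had an illegal value
 ** On entry to DLASCL parameter number  4 had an illegal value
 ** On entry to DLASCL parameter number  5 had an illegal value
 ** On entry to DLASCL parameter number  4 had an illegal valueTraceback (most recent call last):
  File "gp.py", line 7, in <module>
    d=w-foot; print(len(w),'along',np.percentile(d@u,[1,99]).round(3),'height',np.percentile(d@n,[2,50,98]).round(4)); c=np.polyfit(d@u,d@n,1); print('slope rel board',c.round(3))
                                                                                                                         ~~~~~~~~~~^^^^^^^^^^^
    c, resids, rank, s = lstsq(lhs, rhs, rcond)
                         ~~~~~^^^^^^^^^^^^^^^^^
    x, resids, rank, s = _umath_linalg.lstsq(a, b, rcond,
                         ~~~~~~~~~~~~~~~~~~~^^^^^^^^^^^^^
                                             signature=signature)
                                             ^^^^^^^^^^^^^^^^^^^^
    raise LinAlgError("SVD did not converge in Linear Least Squares")
numpy.linalg.LinAlgError: SVD did not converge in Linear Least Squares
```

```bash
sed -i 's/^w=W\[m\];/w=W[m]; w=w[~np.isnan(w[:,0])];/' gp.py; python3 gp.py
```

```text
t 15.45 pos [0.5645 0.1448 0.0724] y az -93.9 F [ 6.  -1.4 -4.4] w 0.437 gf 6.001156345009804 q [-1.05  0.76  1.15  1.87 -0.8   1.07 -1.21]
[-0.26 -1.35  0.06]
306 along [-0.209  0.026] height [-0.0453  0.0443  0.0604]
slope rel board [0.186 0.044]
```

```bash
cat > gp.py <<'E'
from h import *
foot=np.array([.4555,.151,.126]); u=np.array([-.856,.058,.515]); u/=np.linalg.norm(u); n=np.array([.515,-.036,.857]); n/=np.linalg.norm(n); v=np.cross(n,u)
def gilt(cam="side"):
    p=vision.get_image(cam); W=pts(p)
    for d in cut_out("gilt",p):
        w=W[d["mask"]]; w=w[~np.isnan(w[:,0])]; c=np.median(w,0)
        if abs(c[0]-.52)>.1 or abs(c[1]-.145)>.06: continue
        e=w-foot; a,b,h=e@u,e@v,e@n; k=(abs(h)<.09)&(abs(b)<.05); a,b,h=a[k],b[k],h[k]
        for _ in range(5):
            f=np.polyfit(a,h,1); q=abs(h-np.polyval(f,a)); k=q<max(.004,np.median(q)*2); a,b,h=a[k],b[k],h[k]
        print(cam,round(d["confidence"],2),len(a),'along',np.percentile(a,[1,99]).round(3),'lat',np.percentile(b,[2,98]).round(3),'h at foot',round(f[1],4),'slope deg',round(np.degrees(f[0]),1),'h near tail',round(f[1]-.14*f[0],4))
        return p
if __name__=="__main__":
    s,M=st(); print(s["ft_torque"].round(2)); p=gilt()
    if p is not None: cv2.imwrite("pics/gp.png",cv2.resize(p["frame"][120:220,185:285,::-1],None,fx=6,fy=6,interpolation=cv2.INTER_CUBIC))
E
python3 gp.py
```

```text
t 15.5 pos [0.5648 0.1447 0.073 ] y az -93.9 F [ 3.5 -1.1 -2.4] w 0.436 gf 5.999898836016655 q [-1.05  0.76  1.15  1.86 -0.8   1.08 -1.21]
[-0.21 -0.6  -0.  ]
side 0.78 208 along [-0.097  0.025] lat [-0.02   0.021] h at foot 0.0434 slope deg -10.3 h near tail 0.0685
```

>>> play_rows:
  increments: "-0.3 0 0.6 0 -1;-0.3 0 0.6 0 -1;-0.35 0 0.6 0 -1;-0.35 0 0.6 0 -1;-0.35 0 0.6 0 -1"

```text
clock: 16.02
position: [0.5482, 0.1459, 0.0434]
ee_rot: [-3.14, 0.107, 0.001]
force: [0.9, -1.0, 0.4]
width: 0.435
gripper_force: 6.0
```

```bash
python3 gp.py
```

```text
t 16.0167 pos [0.5482 0.1459 0.0434] y az -93.9 F [ 0.9 -1.   0.4] w 0.435 gf 5.99950946867466 q [-1.05  0.77  1.12  1.93 -0.84  1.01 -1.17]
[-0.16 -0.01  0.06]
side 0.75 142 along [-0.095  0.025] lat [-0.019  0.02 ] h at foot 0.0349 slope deg 4.8 h near tail 0.0233
```

>>> play_rows:
  increments: "-0.3 0 0.4 0 -1;-0.2 0 0.3 0 -1;0 0 0 0 -0.05;0 0 0 0 0.2;0 0 0 0 0.2"

```text
clock: 16.53
position: [0.5439, 0.1463, 0.0372]
ee_rot: [-3.139, 0.107, 0.001]
force: [-0.3, -0.3, -0.1]
width: 0.572
gripper_force: 0.0
```

```bash
python3 gp.py
```

```text
t 16.5333 pos [0.5439 0.1463 0.0372] y az -93.9 F [-0.3 -0.3 -0.1] w 0.572 gf 0.0 q [-1.06  0.78  1.12  1.94 -0.85  0.99 -1.17]
[-0.02  0.14 -0.02]
side 0.63 153 along [-0.097  0.022] lat [-0.019  0.02 ] h at foot 0.0141 slope deg -1.0 h near tail 0.0166
```

>>> play_rows:
  increments: "0 0 -2 0 0.4;0 0 -3.5 0 0.6;0 0 -4 0 1;0 0 -4 -4.6 1;0 0 -3 -4.5 1"

```text
clock: 17.05
position: [0.5448, 0.1453, 0.2052]
ee_rot: [3.138, 0.146, 0.003]
force: [0.3, 0.4, 0.2]
width: 0.913
gripper_force: 0.0
```

>>> play_rows:
  increments: "0 0 0 -4.5 1;-0.75 3.8 0 0 1;-0.75 3.8 0 0 1;-0.75 3.8 0 0 1;-0.75 3.8 0 0 1"

```text
clock: 17.47
position: [0.5398, -0.0101, 0.2024]
ee_rot: [-3.13, -0.267, -0.001]
force: [0.5, -0.8, -0.2]
width: 1.0
gripper_force: 0.0
```

>>> play_rows:
  increments: "-0.75 3.8 0 0 1;-0.75 3.8 0 0 1;-0.75 3.8 0 0 1;-0.75 3.8 0 0 1;-0.75 3.8 0 0 1"

```text
clock: 17.88
position: [0.5349, -0.2041, 0.2023]
ee_rot: [-3.13, -0.266, -0.001]
force: [0.6, 0.4, -0.1]
width: 1.002
gripper_force: 0.0
```

>>> play_rows:
  increments: "-0.75 3.8 0 0 1;-0.75 3.8 0 0 1;-0.75 3.8 0 0 1;-0.75 3.8 0 0 1;0 0 0 0 1"

```text
clock: 18.3
position: [0.527, -0.3669, 0.2029]
ee_rot: [3.127, 0.249, -0.002]
force: [-1.2, 0.2, 0.7]
width: 1.003
gripper_force: 0.0
```

```bash
cat > wh.py <<'E'
from h import *
s,M=st()
for n in("wrist","top"):
    p=vision.get_image(n); W=pts(p)
    for d in cut_out("white",p):
        w=W[d["mask"]]; w=w[(w[:,2]>.008)&(w[:,2]<.022)]
        if len(w)<30 or abs(np.median(w[:,1])+.41)>.08: continue
        print(n,round(d["confidence"],2),len(w),cv2.minAreaRect((w[:,:2]*1000).astype(np.float32)),np.median(w[:,2]))
from gp import gilt
gilt()
go([.5279,-.4013,.0])
E
python3 wh.py
```

```text
t 18.3 pos [ 0.527  -0.3669  0.2029] y az -80.9 F [-1.2  0.2  0.7] w 1.003 gf 0.0 q [-0.1   0.62  1.05  1.56 -0.55  1.28 -0.38]
wrist 0.6 3857 ((487.71929931640625, -409.26885986328125), (170.1531219482422, 39.979881286621094), 9.766530990600586) 0.012915476412692029
top 0.65 229 ((453.6229248046875, -413.82415771484375), (98.09687042236328, 40.04865264892578), 10.084145545959473) 0.012976757791246518
side 0.73 218 along [-0.146  0.023] lat [-0.019  0.02 ] h at foot 0.0141 slope deg -0.9 h near tail 0.0164
t 18.6 pos [ 0.5322 -0.3553  0.2019] y az -80.1 F [ 0.5 -0.1  0. ] w 0.998 gf 0.0 q [-0.12  0.62  1.04  1.57 -0.55  1.28 -0.39]
shift cm [-1.22  4.49 20.18]
```

>>> play_rows:
  increments: "-0.65 2.3 3.9 0 1;-0.65 2.3 3.9 0 1;0 0 3.9 0 1;0 0 3.9 0 1;0 0 3.9 0 1"

```text
clock: 19.02
position: [0.5276, -0.399, 0.0125]
ee_rot: [-3.13, -0.269, -0.001]
force: [1.0, 0.7, -0.5]
width: 1.0
gripper_force: 0.0
```

>>> play_rows:
  increments: "0 0 2 0 0.6;0 0 1 0 0.4;0 0 0.5 0 0.2;0 0 0 0 0.2"

```text
clock: 19.35
position: [0.5274, -0.3997, -0.0209]
ee_rot: [-3.13, -0.268, 0.0]
force: [-0.9, 0.4, 1.3]
width: 0.762
gripper_force: 0.0
```

Run:
```python
from h import *
go([.5271,-.4025,-.033])
```

```text
t 19.35 pos [ 0.5274 -0.3997 -0.0209] y az -80.2 F [-0.9  0.4  1.3] w 0.762 gf 0.0 q [ 0.07  0.86  0.84  1.71 -0.78  0.93 -0.17]
shift cm [-0.07  0.27  1.21]
```

>>> play_rows:
  increments: "0 0.25 0.6 0 0.2;0 0 0.5 0 0.2;0 0 0 0 -1;0 0 0 0 -1;0 0 0 0 -1"
  grip_force: 20

```text
clock: 19.77
position: [0.5274, -0.4031, -0.0314]
ee_rot: [3.13, 0.266, 0.001]
force: [0.6, 0.1, -0.0]
width: 0.428
gripper_force: 15.4
```

>>> play_rows:
  increments: "0 0 0 0 -1;0 0 0 0 -1"

```text
clock: 19.93
position: [0.5274, -0.4031, -0.0314]
ee_rot: [3.13, 0.266, 0.001]
force: [0.1, 1.1, 3.5]
width: 0.431
gripper_force: 20.0
```

Run:
```python
from h import *
st()
```

```text
t 19.9333 pos [ 0.5274 -0.4031 -0.0314] y az -80.3 F [0.1 1.1 3.5] w 0.431 gf 20.000294744968414 q [ 0.08  0.88  0.83  1.71 -0.79  0.92 -0.16]
```

>>> play_rows:
  increments: "0 0 -1 0 -1;0 0 -3.5 0 -1;0 0 -4 0 -1;0 0 -4 -7 -1;0 0 -3 -7 -1"

```text
clock: 20.35
position: [0.527, -0.404, 0.1267]
ee_rot: [3.071, 0.652, 0.001]
force: [0.2, -0.9, -1.1]
width: 0.433
gripper_force: 20.0
```

>>> play_rows:
  increments: "0 0 0 -7 -1;0 0 0 -7 -1;0 0 0 -7 -1;0 0 0 -7 -1;0 0 0 -7 -1"

```text
clock: 20.77
position: [0.5269, -0.4031, 0.1238]
ee_rot: [2.734, 1.548, 0.0]
force: [0.3, 0.8, -0.7]
width: 0.435
gripper_force: 20.0
```

>>> play_rows:
  increments: "0 0 0 -7 -1;0 0 0 -7 -1;0 0 0 -7 -1;3.7 -0.7 0 0 -1;3.7 -0.7 0 0 -1"

```text
clock: 21.18
position: [0.5249, -0.3302, 0.1238]
ee_rot: [2.415, 2.006, -0.002]
force: [0.9, 1.6, -0.5]
width: 0.431
gripper_force: 20.0
```

>>> play_rows:
  increments: "3.7 -0.7 0 0 -1;3.7 -0.7 0 0 -1;3.7 -0.7 0 0 -1;3.7 -0.7 0 0 -1;3.7 -0.7 0 0 -1"

```text
clock: 21.6
position: [0.5247, -0.1379, 0.1237]
ee_rot: [2.412, 2.012, 0.001]
force: [0.9, 1.2, -0.8]
width: 0.432
gripper_force: 20.0
```

>>> play_rows:
  increments: "3.7 -0.7 0 0 -1;3.7 -0.7 0 0 -1;0 0 0 0 -1;0 0 0 0 -1"

```text
clock: 21.93
position: [0.5247, -0.0613, 0.1235]
ee_rot: [-2.406, -2.019, -0.001]
force: [-1.0, -0.9, -0.4]
width: 0.433
gripper_force: 20.0
```

```bash
cat > jg.py <<'E'
from h import *
go([.5215,-.0597,.05])
s,M=st()
C=np.array([.5135,-.099,0]); jx=np.array([.983,-.182,0]); jy=np.array([.182,.983,0])
for n in("top","side"):
    p=vision.get_image(n); W=pts(p); f=p["frame"].astype(int); r,g,b=f[...,0],f[...,1],f[...,2]
    d=W-C; a,c,z=d@jx,d@jy,W[...,2]
    m=(b>110)&(r<90)&(g<140)&(abs(a)<.06)&(abs(c)<.12)&(z>.012)&(z<.028)
    print(n,'blue',m.sum(),'jx',np.percentile(a[m],[1,99]).round(4),'jy',np.percentile(c[m],[1,99]).round(4))
    for q in cut_out("white",p):
        k=q["mask"]; w=W[k]; w=w[~np.isnan(w[:,0])]; md=np.median(w,0)
        if abs(md[0]-C[0])<.08 and abs(md[1]-C[1])<.1:
            w=w[abs(w[:,2]-md[2])<.012]; R_=cv2.minAreaRect((w[:,:2]*1000).astype(np.float32)); e=w-C
            print(n,round(q["confidence"],2),R_,md.round(4),'jx',np.percentile(e@jx,[1,99]).round(4),'jy',np.percentile(e@jy,[1,99]).round(4),'z',np.percentile(w[:,2],[5,95]).round(4)); break
E
python3 jg.py
```

```text
t 21.9333 pos [ 0.5247 -0.0613  0.1235] y az -10.0 F [-1.  -0.9 -0.4] w 0.433 gf 19.999756515026093 q [-0.49  0.39  0.68  1.93 -0.31  0.92  0.17]
shift cm [ 0.1  -0.34  7.35]
t 21.9333 pos [ 0.5247 -0.0613  0.1235] y az -10.0 F [-1.  -0.9 -0.4] w 0.433 gf 19.999756515026093 q [-0.49  0.39  0.68  1.93 -0.31  0.92  0.17]Traceback (most recent call last):
  File "jg.py", line 9, in <module>
    print(n,'blue',m.sum(),'jx',np.percentile(a[m],[1,99]).round(4),'jy',np.percentile(c[m],[1,99]).round(4))
                                ~~~~~~~~~~~~~^^^^^^^^^^^^^
    return _quantile_unchecked(
        a, q, axis, out, overwrite_input, method, keepdims, weights)
    return _ureduce(a,
                    func=_quantile_ureduce_func,
    ...<5 lines>...
                    overwrite_input=overwrite_input,
                    method=method)
    r = func(a, **kwargs)
    result = _quantile(arr,
                       quantiles=q,
    ...<2 lines>...
                       out=out,
                       weights=wgt)
    slices_having_nans = np.isnan(arr[-1, ...])
                                  ~~~^^^^^^^^^
IndexError: index -1 is out of bounds for axis 0 with size 0
```

>>> play_rows:
  increments: "0.1 -0.3 2.5 0.4 -1;0 0 2.5 0 -1;0 0 2.5 0 -1;0 0 0 0 -1;0 0 0 0 -1"

```text
clock: 22.4
position: [0.521, -0.0645, 0.048]
ee_rot: [-2.421, -2.001, 0.003]
force: [0.7, -0.0, -0.3]
width: 0.431
gripper_force: 20.0
```

```bash
sed -i 's/("top","side")/("side","wrist")/; s/    print(n,.blue/    if m.sum()>5: print(n,"blue/; s/"blue'"'"'/"blue"/' jg.py; python3 jg.py
```

```text
t 22.4 pos [ 0.521  -0.0645  0.048 ] y az -10.9 F [ 0.7 -0.  -0.3] w 0.431 gf 19.99976523220539 q [-0.42  0.49  0.61  2.01 -0.41  0.76  0.24]
shift cm [ 0.49 -0.04 -0.2 ]
t 22.4 pos [ 0.521  -0.0645  0.048 ] y az -10.9 F [ 0.7 -0.  -0.3] w 0.431 gf 19.99976523220539 q [-0.42  0.49  0.61  2.01 -0.41  0.76  0.24]
side blue 85 jx [-0.0317  0.0268] jy [-0.0964  0.0916]
side 0.58 ((508.555908203125, -121.76976013183594), (135.65472412109375, 43.61784744262695), 77.94911193847656) [ 0.5069 -0.1286  0.0944] jx [-0.0214  0.0195] jy [-0.0903  0.041 ] z [0.0863 0.0981]
wrist blue 511 jx [-0.0314  0.0125] jy [-0.0813  0.095 ]
wrist 0.7 ((520.7106323242188, -69.95523071289062), (102.24429321289062, 40.139949798583984), 78.73088836669922) [ 0.5221 -0.0557  0.0938] jx [-0.0175  0.0216] jy [-0.0193  0.0807] z [0.0898 0.0957]
```

>>> play_rows:
  increments: "0.45 0 1.5 -0.6 -1;0 0 1.5 0 -1;0 0 1.3 0 -1;0 0 0 0 -1;0 0 0 0 -1"

```text
clock: 23.02
position: [0.5229, -0.0582, 0.0057]
ee_rot: [-2.408, -2.017, -0.0]
force: [-0.2, -0.6, -0.9]
width: 0.436
gripper_force: 20.0
```

```bash
sed -i 's/.05\])/-.019])/' jg.py; python3 jg.py
```

```text
t 23.0167 pos [ 0.5229 -0.0582  0.0057] y az -10.1 F [-0.2 -0.6 -0.9] w 0.436 gf 19.99980255961418 q [-0.39  0.56  0.56  2.04 -0.46  0.67  0.29]
shift cm [-0.17 -0.12  2.47]
t 23.0167 pos [ 0.5229 -0.0582  0.0057] y az -10.1 F [-0.2 -0.6 -0.9] w 0.436 gf 19.99980255961418 q [-0.39  0.56  0.56  2.04 -0.46  0.67  0.29]
side blue 60 jx [-0.0321  0.0266] jy [-0.0964 -0.0201]
side 0.58 ((512.3603515625, -116.93592834472656), (133.0584716796875, 44.660240173339844), 79.31279754638672) [ 0.5078 -0.121   0.0522] jx [-0.0196  0.0212] jy [-0.0824  0.0454] z [0.0449 0.0564]
wrist blue 1123 jx [-0.031   0.0285] jy [-0.042   0.0953]
wrist 0.82 ((521.6524047851562, -64.34330749511719), (102.37749481201172, 40.15251922607422), 79.49193572998047) [ 0.5229 -0.0497  0.0507] jx [-0.0177  0.0212] jy [-0.0133  0.0864] z [0.0466 0.0525]
```

>>> play_rows:
  increments: "-0.1 -0.2 0.6 0 -1;0 0 0.6 0 -1;0 0 0.5 0 -1;0 0 0.4 0 -1;0 0 0.3 0 -1"
  grip_force: 10

```text
clock: 23.63
position: [0.5202, -0.0587, -0.0197]
ee_rot: [-2.408, -2.017, 0.001]
force: [-1.9, 1.0, 10.8]
width: 0.441
gripper_force: 10.0
```

```bash
python3 jg.py
```

```text
t 23.6333 pos [ 0.5202 -0.0587 -0.0197] y az -10.1 F [-1.9  1.  10.8] w 0.441 gf 9.997739139944315 q [-0.36  0.59  0.52  2.05 -0.5   0.62  0.32]
shift cm [-0.08  0.15 -0.07]
t 23.6333 pos [ 0.5202 -0.0587 -0.0197] y az -10.1 F [-1.9  1.  10.8] w 0.441 gf 9.997739139944315 q [-0.36  0.59  0.52  2.05 -0.5   0.62  0.32]
side blue 72 jx [-0.0317  0.029 ] jy [-0.0969 -0.0181]
side 0.73 ((511.02239990234375, -117.55322265625), (132.27003479003906, 49.18159866333008), 76.92911529541016) [ 0.5063 -0.1243  0.0272] jx [-0.023   0.0237] jy [-0.0837  0.0441] z [0.0207 0.0314]
wrist blue 1434 jx [-0.0306  0.0282] jy [-0.0195  0.0953]
wrist 0.95 ((518.68603515625, -63.684539794921875), (104.7433853149414, 40.11833953857422), 79.50989532470703) [ 0.5198 -0.0501  0.0253] jx [-0.0208  0.0181] jy [-0.0141  0.0854] z [0.0209 0.0272]
```

>>> play_rows:
  increments: "0 0 0 0 0;0 0 0 0 0.3;0 0 0 0 0.5;0 0 -3 0 0.5;0 0 -4 0 0.5"

```text
clock: 24.25
position: [0.5181, -0.0586, 0.0497]
ee_rot: [-2.406, -2.015, 0.007]
force: [2.0, 0.4, 1.5]
width: 0.727
gripper_force: 0.0
```

>>> play_rows:
  increments: "0 0 -4 -7 0.5;0 0 -4 -7 0.5;0 0 -4 -7 0.5;0 0 -1 -7 0.5;0 0 0 -7 0.5"

```text
clock: 24.67
position: [0.523, -0.0591, 0.1852]
ee_rot: [1.679, 2.649, 0.007]
force: [0.0, 0.5, -1.6]
width: 0.751
gripper_force: 0.0
```

>>> play_rows:
  increments: "0 0 0 -7 0.3;0 0 0 -7 0.3;0 0 0 -7 0.3;0 0 0 -7 0.3;0 0 0 -7 0.3"

```text
clock: 25.08
position: [0.5204, -0.0588, 0.1812]
ee_rot: [0.806, 3.036, 0.001]
force: [0.3, -0.8, -1.1]
width: 0.648
gripper_force: 0.0
```

>>> play_rows:
  increments: "0 0 0 -7 0.3;0 0 0 -7 0.3;0 0 0 -5.5 0.3;-3.3 -1.7 0 0 0.3;-3.3 -1.7 0 0 0.3"

```text
clock: 25.5
position: [0.5792, -0.1032, 0.1815]
ee_rot: [-0.284, -3.129, -0.003]
force: [0.9, 0.8, 0.9]
width: 0.655
gripper_force: 0.0
```

>>> play_rows:
  increments: "-3.3 -1.7 0 0 0.3;-3.3 -1.6 0 0 0.3;0 0 0 0 0.3;0 0 0 0 0.3"

```text
clock: 25.83
position: [0.6385, -0.1507, 0.1801]
ee_rot: [-0.293, -3.127, 0.002]
force: [-0.1, 0.5, -0.6]
width: 0.649
gripper_force: 0.0
```

```bash
sed -i 's/("side","wrist")/("side",)/; s/^go.*/go([.6376,-.1481,.0645])/' jg.py
cat >> jg.py <<'E'
m=(r>130)&(g<80)&(b<80)&(abs(W[...,0]-.64)<.06)&(abs(W[...,1]+.147)<.06)&(z>.08); print('red',m.sum(),W[m].mean(0).round(4) if m.any() else 0,W[m].min(0).round(3),W[m].max(0).round(3))
from gp import gilt
gilt()
E
python3 jg.py
```

```text
t 25.8333 pos [ 0.6385 -0.1507  0.1801] y az 79.3 F [-0.1  0.5 -0.6] w 0.649 gf 0.0 q [-0.1   0.51  0.39  1.52 -0.2   1.16  1.71]
shift cm [ 0.12  0.25 11.56]
t 25.8333 pos [ 0.6385 -0.1507  0.1801] y az 79.3 F [-0.1  0.5 -0.6] w 0.649 gf 0.0 q [-0.1   0.51  0.39  1.52 -0.2   1.16  1.71]
side blue 78 jx [-0.0318  0.0294] jy [-0.0968  0.0923]
side 0.93 ((513.983642578125, -95.37374114990234), (177.25453186035156, 46.81645584106445), 80.17247009277344) [ 0.5092 -0.1003  0.0271] jx [-0.0222  0.0185] jy [-0.0839  0.0842] z [0.0199 0.0308]
red 74 [ 0.6327 -0.1502  0.1294] [ 0.622 -0.165  0.116] [ 0.647 -0.131  0.138]
side 0.66 210 along [-0.146  0.022] lat [-0.02   0.021] h at foot 0.0144 slope deg -0.8 h near tail 0.0164
```

>>> play_rows:
  increments: "0.1 0.2 3 0.3 0.3;0 0 3.5 0 0.3;0 0 3 0 0.3;0 0 2 0 0;0 0 0 0 -1"
  grip_force: 15

```text
clock: 26.45
position: [0.6339, -0.1446, 0.0622]
ee_rot: [-0.295, -3.121, -0.002]
force: [-1.2, 1.0, -0.4]
width: 0.55
gripper_force: 0.0
```

>>> play_rows:
  increments: "0 0 0 0 -1;0 0 0 0 -1;0 0 0 0 -1;0 0 0 0 -1"

```text
clock: 26.78
position: [0.6383, -0.1482, 0.0682]
ee_rot: [0.299, 3.124, -0.002]
force: [-2.2, -3.6, 3.6]
width: 0.344
gripper_force: 15.0
```

Run:
```python
from h import *
go([.6376,-.1481,.0645])
```

```text
t 26.7833 pos [ 0.6383 -0.1482  0.0682] y az 79.1 F [-2.2 -3.6  3.6] w 0.344 gf 15.00489592552185 q [-0.08  0.61  0.35  1.65 -0.25  0.93  1.74]
shift cm [ 0.07 -0.01  0.37]
```

>>> play_rows:
  increments: "0.75 0 -0.6 0.3 -1;0.9 0 -0.7 0 -1;0.96 0 -0.63 0 -1;1.02 0 -0.53 0 -1;1.07 0 -0.43 0 -1"

```text
clock: 27.2
position: [0.5932, -0.1397, 0.0976]
ee_rot: [0.307, 3.121, -0.003]
force: [2.2, -6.7, 0.1]
width: 0.347
gripper_force: 15.0
```

>>> play_rows:
  increments: "1.1 0 -0.32 0 -1;1.13 0 -0.2 0 -1;1.15 0 -0.1 0 -1;1.15 0 0.02 0 -1;1.14 0 0.14 0 -1"

```text
clock: 27.62
position: [0.5375, -0.1293, 0.1025]
ee_rot: [0.308, 3.12, -0.003]
force: [-0.9, -8.1, 6.0]
width: 0.35
gripper_force: 15.0
```

>>> play_rows:
  increments: "1.12 0 0.25 0 -1;1.1 0 0.36 0 -1;1.05 0 0.47 0 -1;1 0 0.57 0 -1;0.94 0 0.67 0 -1"

```text
clock: 28.03
position: [0.4843, -0.1193, 0.0781]
ee_rot: [0.31, 3.124, -0.003]
force: [-3.8, -11.1, 3.2]
width: 0.343
gripper_force: 15.0
```

Run:
```python
from h import *
go([.4389,-.111,-.0139])
```

```text
t 28.0333 pos [ 0.4843 -0.1193  0.0781] y az 78.7 F [ -3.8 -11.1   3.2] w 0.343 gf 15.003087669610977 q [-0.15  0.37  0.37  2.03 -0.19  0.77  1.7 ]
shift cm [ 4.64 -0.06  9.18]
```

>>> play_rows:
  increments: "0.86 -0.1 0.76 -0.4 -1;0.8 -0.1 0.84 -0.4 -1;0.72 0 0.92 0 -1;0.62 0 0.98 0 -1;0.52 0 1.04 0 -1"

```text
clock: 28.45
position: [0.449, -0.1128, 0.0317]
ee_rot: [0.286, 3.127, 0.0]
force: [-3.2, -4.9, 0.2]
width: 0.345
gripper_force: 15.0
```

>>> play_rows:
  increments: "0.4 0 1.08 0 -1;0.3 0 1.1 0 -1;0.2 0 1.1 0 -1;0.1 0 1.1 0 -1;0 0 0 0 -1"

```text
clock: 28.87
position: [0.4391, -0.1109, -0.0133]
ee_rot: [-0.287, -3.128, 0.001]
force: [-2.7, -4.9, -2.3]
width: 0.348
gripper_force: 15.0
```

Run:
```python
from h import *
go([.4389,-.111,-.0139])
```

```text
t 28.8667 pos [ 0.4391 -0.1109 -0.0133] y az 79.5 F [-2.7 -4.9 -2.3] w 0.348 gf 15.00001609325409 q [-0.09  0.47  0.29  2.21 -0.27  0.5   1.79]
shift cm [ 0.02 -0.01  0.06]
```

Clamp is back at level. Press slightly, release and lift away.

>>> play_rows:
  increments: "0 0 0.1 0 -1;0 0 0 0 -1;0 0 0 0 -0.1;0 0 0 0 0.2;0 0 0 0 0.3"

```text
clock: 29.28
position: [0.4408, -0.1098, -0.0131]
ee_rot: [0.284, 3.127, 0.001]
force: [0.3, 0.0, -0.4]
width: 0.515
gripper_force: 0.0
```

>>> play_rows:
  increments: "0 0 -1 0 0.3;0 0 -3 0 0.3;0 0 -4 0 0.3;0 0 -4 0 0.3;0 0 -4 0 0.3"

```text
clock: 29.7
position: [0.4395, -0.1101, 0.1484]
ee_rot: [0.284, 3.128, 0.0]
force: [1.4, 0.4, -0.1]
width: 0.651
gripper_force: 0.0
```

>>> play_rows:
  increments: "0 0 -4 0 0.3;2 0 -4 0 0.3;3 0 -2 0 0.3;3 0 0 0 0.3;0 0 0 0 0.3"

```text
clock: 30.12
position: [0.3588, -0.0954, 0.2447]
ee_rot: [0.284, 3.127, 0.004]
force: [-1.3, -0.1, -0.9]
width: 0.652
gripper_force: 0.0
```

```bash
sed -i 's/("side",)/("top","side")/' jg.py
cat >> jg.py <<'E'
m=(r>150)&(g<70)&(b<70)&(abs(W[...,0]-.44)<.05)&(abs(W[...,1]+.11)<.05); print('red',m.sum(),W[m].mean(0).round(4),W[m].max(0).round(3))
save(p,"end.png"); cv2.imwrite("pics/end2.png",cv2.resize(p["frame"][110:330,150:400,::-1],None,fx=2.7,fy=2.7,interpolation=cv2.INTER_CUBIC))
E
sed -i 's/^m=(r>130).*//' jg.py; python3 jg.py
```

```text
t 30.1167 pos [ 0.3588 -0.0954  0.2447] y az 79.6 F [-1.3 -0.1 -0.9] w 0.652 gf 0.0 q [-0.29 -0.08  0.39  2.06  0.03  1.15  1.47]
shift cm [-28.35  -0.21  18.06]
t 30.1167 pos [ 0.3588 -0.0954  0.2447] y az 79.6 F [-1.3 -0.1 -0.9] w 0.652 gf 0.0 q [-0.29 -0.08  0.39  2.06  0.03  1.15  1.47]
top 0.52 ((520.8070678710938, -63.924259185791016), (98.43737030029297, 40.88393020629883), 79.56255340576172) [ 0.5208 -0.0624  0.0248] jx [-0.019   0.0212] jy [-0.0115  0.0839] z [0.0165 0.0318]
side blue 20 jx [-0.0322  0.0101] jy [-0.0965 -0.0292]
side 0.55 ((511.9998779296875, -98.07056427001953), (171.6387939453125, 41.08369064331055), 79.41687774658203) [ 0.5093 -0.0885  0.027 ] jx [-0.0218  0.0177] jy [-0.0838  0.0847] z [0.0195 0.0313]
side 0.5 106 along [-0.064  0.024] lat [-0.018  0.02 ] h at foot 0.0139 slope deg -1.2 h near tail 0.0168
red 31 [ 0.4351 -0.1188  0.0479] [ 0.447 -0.099  0.057]
```

View pics/end2.png

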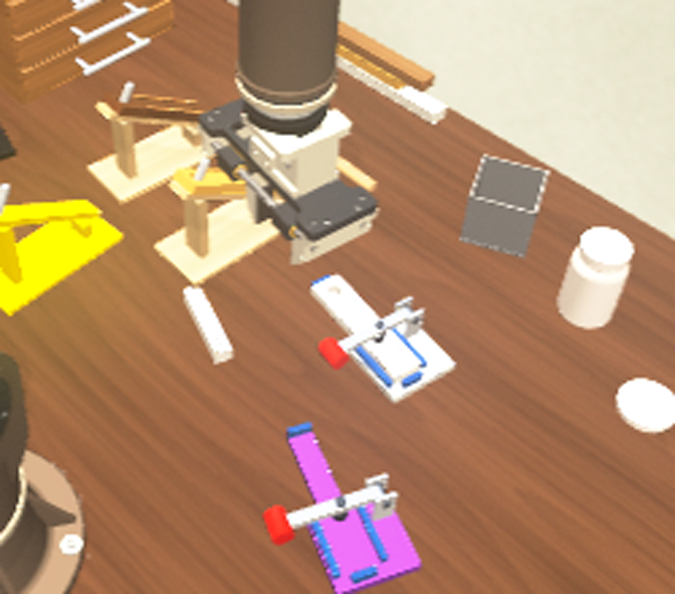

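The picture shows the white sample seated in the jig, with its hole at (335,288), and the clamp closed on it (red grip at 333,352). The gilt sample hangs on the peg at (203,170), and the walnut sample and the bystanders have not moved.

```bash
python3 -c "
from cell import job
print(job.sign_off())"
```

```text
the job is handed in; nothing more can be done
None
```

The job is handed in at about 30 s: the gilt sample hangs flat on the empty easel's peg with its beaded face out, the white sample is seated in the jig under the closed clamp, and the walnut and the rest of the bench were left alone.

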